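# Open the bottle pen's self-closing gate and hold it wide

## Task

Open the gate of the white bottle pen so that a colleague can reach the bottles: first squeeze together the two tabs of the catch on top of the pen, which stay squeezed and lift its hook, and only then squeeze the two-paddle handle at the free end of the gate, keep it squeezed, and swing the gate out past its detent. The gate pulls itself shut, so finish while still gripping the handle and holding the gate wide open, close to a right angle from shut. Leave the bottles and the other loose things where they stand.

Things in the scene. Friction and masses are not known exactly. Their poses are not given: they have to be found in the camera images.
- pen: white open-topped sheet-steel pen fixed to the bench: 270 mm wide, 205 deep, walls 136 high; across its front a gate between two 24 mm posts, and right behind the gate a header bar 28 mm deep; gate, posts and header are 170 mm high. Origin on the bench at the middle of the gate line; x points horizontally from the gate into the pen, y along the shut gate towards the hinge, z up
- catch_center (a point): top catch, on the header in its hinge-side half: point midway between its two upright steel tabs, half-way up. The tabs face each other along the pen's y, 50 mm over their outer faces, each 22 mm wide, 7 thick, 52 tall, a fixed column between; each slides 8 mm inwards to its stop (then 34 mm over all), both together
- tab_left (a joint): how far each tab of the top catch is squeezed in: 0 as it starts (hook down, gate blocked) to 0.008 m at the stop; the hook lifts twice as much and clears the gate from 0.0065 m. About 4 N squeezes them; they stay where they are pushed (friction, no spring)
- grip_center (a point): squeeze handle on top of the gate's free end, moving with the gate: point midway between its two upright grey plastic paddles, half-way up, 185 mm from the hinge axis. With the gate shut they face each other along the pen's x (across the gate), 46 mm over their outer faces, each 24 mm wide, 7 thick, 52 tall, a fixed column between; each slides 8 mm inwards to its stop (then 30 mm over all), both together
- grip_rear (a joint): how far each paddle of the gate handle is squeezed in: 0 as it starts to 0.008 m at the stop; it draws the bolt of the gate, which clears the post from 0.0055 m. Sprung: about 11 N squeezes it fully, and it returns when let go. It must not be squeezed before the top catch is
- grip_front: the front paddle of the gate handle (with the gate shut, the one nearer the robot); its origin lies on the gate's top edge, midway between the paddles, 34 mm below grip_center
- gate_hinge (a point): point on the gate's upright hinge axis, at the height of the gate's top edge (170 mm above the bench), at the +y end of the gate line
- gate (a joint): angle of the gate (16 mm thick, 0.4 to 0.9 kg): 0 shut, growing as its free end swings out of the pen towards the pen's -x, clockwise seen from above; stop at 1.65 rad. A spring pulls it shut with 1 to 3 N at the handle; the detent adds a bump of a few N at the handle between 0.5 and 0.8 rad
- hook: steel hook of the top catch, 26 mm wide: reaches over the gate's top rail and hangs down 13 mm in front of it, so the gate cannot open until the hook is lifted by squeezing the tabs. Origin at the middle of the catch's underside, on the header
- detent: the detent: sprung steel ball, 20 mm across, on a thin foot plate on the bench in front of the gate; a nub under the gate must be pulled over it. Origin at the ball's centre
- bottle_tall: amber bottle, 60 mm across, 132 mm tall, loose inside the pen; origin at the middle of its underside; leave it alone
- jar_short: amber jar, 68 mm across, 85 mm tall, loose inside the pen; origin at the middle of its underside; leave it alone
- beaker: glass beaker, 72 mm across, 90 mm tall, loose on the bench beside the pen; origin at the middle of its underside; leave it alone
- weight: steel cylinder, 44 mm across, 50 mm tall, 0.5 kg, loose on the bench beside the pen; origin at the middle of its underside; leave it alone

How it is judged (in metres and radians):
On the way, in this order (a step that is already met when the one before it is completed fails the run):
1. the top catch is squeezed and its hook lifted, the gate still shut (value of joint tab_left above 0.0065 m and value of joint gate below 0.06 rad and value of joint grip_rear below 0.004 m), for 0.2 s.
2. the gate handle is squeezed by the fingers (value of joint grip_rear above 0.0055 m and contact force between the fingers and grip_front above 1 N), for 0.1 s.
3. the gate is swung past its detent (value of joint gate above 0.9 rad), for 0.1 s.
At the end, for the whole second after the job is handed in: the gate stands still at more than 1.2 rad from shut, the fingers still hold its handle squeezed (paddles in by more than 5 mm, more than 1 N on the front one), and the top catch is still squeezed (tabs in by more than 6.5 mm) (value of joint gate above 1.2 rad and velocity of joint gate between -0.1 and 0.1 rad/s and value of joint grip_rear above 0.005 m and contact force between the fingers and grip_front above 1 N and value of joint tab_left above 0.0065 m); the arm keeps its last pose, push and grip.
It fails at once if the gate handle is squeezed while the top catch is not yet squeezed (value of joint grip_rear above 0.004 m and value of joint tab_left below 0.006 m).
It fails at once if a loose thing is shifted by more than 30 mm (distance of any of bottle_tall, jar_short, beaker, weight from where it was at the start of the episode above 0.03 m).
It also fails if it takes over 48 s, if anything falls off the work surface, if the arm or the gripper's body presses on something with over 40 N, if the wrist force passes 120 N, or if a joint passes its speed limit or range.

## Robot

A 6-joint arm with a two-finger parallel gripper is mounted at the origin on the work surface. World frame = base frame: x ahead of the robot, y to its left, z up, the work surface at z = 0. Lengths are in mm, angles in degrees, forces in N, time in s.
With the tool pointing down it reaches from about 325 to 875 mm from the base axis. Payload 4.4 kg.
Tool frame: the origin (TCP) lies at the centre of the arm's flange, where the gripper is bolted on; the fingertips stand 173 mm ahead of it and the grasp point (between the pads) lies 155 mm ahead of it; x points along the fingers, z is the direction in which the jaws open and shut, and the axes are right-handed (so a half turn about x gives the same grasp; the last joint's range is limited). The gripper opens to 85 mm and grips with 20 to 120 N. Pads are 22 mm wide; open, the fingers measure 114 mm over their backs; the gripper's body (76 mm by 85 mm) begins 54 mm behind the grasp point. The pads swing forward as they close: fully open they stand 13 mm farther back than shut.
Start: joints at [-76.289, 11.837, 88.321, -0, 79.842, -8.623], TCP at [218.49, -531.875, 404.682] pointing down, gripper open.
Joint ranges: [-156.59, 156.59], [-49.26, 127.26], [12.9, 141.05], [-63.56, 243.56], [4.71, 150.69], [-161.64, 161.64]. Speed limits (degrees/s): [159.86, 159.86, 180, 180, 180, 180].

## Interface

Orientations are given as a 3x3 rotation matrix whose columns are the frame's x, y, z axes.
In Python, from plant import bot gives the robot as it stands.
- The arm moves only by the tool move_arm, never from a script. Its argument "increments" is a list that holds one entry, the list of rows, each a list of 4 numbers: the shift along the world's x, y, z in cm, then the turn about the world's z in rad. A call has 1 to 5 rows; each row shifts and turns the commanded pose from where the row before left it; what a row does not reach is not made up. A row lasts 1/12 s, in which the tool goes at most 41.7 mm and 7.16 degrees, less where a joint would pass 70% of its speed; a pose out of reach is approached as far as the arm can. A call with a gripper value outside its range is refused whole. "fingers" is the closure in counts, from 0 (fully open) to 255 (shut), set as the call begins (left out, the last holds). The fingers move at their own pace and stop on an object; "newtons" is the grip in N (left out, the last holds). Time passes only in rows, so rows that do not move let the fingers close. It gives the time, the measured TCP pose, the force and the opening at its end, in the units of the state.
- bot.sense(): the state, without advancing time (a new reading comes with each control period).
- bot.read_camera(name): name is "scene" or "side" or "wrist"; returns the picture (420x560x3 uint8, blue, green, red); there is no depth.
- bot.camera_model(name): a dict with "fovy" (degrees; the focal length in pixels is half the picture's height over the tangent of half this angle, whatever the lens; pixels are square), "cx", "cy" (the principal point, pixels), "k1" (the pictures are not rectified: a ray, as slopes to the right and down, at radius r is drawn at 1 + k1 r^2 times it, then the intrinsics apply), "xyz" and "orientation" of the camera in the world. Camera axes: x right, y up, looking along -z (the intrinsics and any distortion apply to the point x, -y, -z); pixel columns grow to the right and rows downward; lengths in mm; the calibration is good to about 2 mm. A picture is of the moment at which its call begins: read the wrist's pose just before it. camera_model takes no time and is no camera call; for the wrist camera it gives the pose at the moment of the call.
- bot.sign_off(): hands the job in, once; it reports no verdict.
Trained networks look in the newest picture that a camera, given by its name, has taken for a name from the list of things; names that differ only in an ending like _2 or _b are one class to them, and where a whole thing is asked for, a point or a joint stands for the part that bears it (a point fixed in the world has none). Each returns a list of dicts, best first, with "p" (0 to 1); they miss things now and then, are a little off and sometimes report something else, mostly with a low value. They report only what shows in the picture. A call takes as long as a camera call.
- bot.recognise(camera, name): "uv" ([column, row] in pixels, amid what is visible of it).
- bot.mark_of(camera, name): "uv" ([column, row] in pixels: a listed point, or the origin of a listed thing).
The state is a dict: "clock": time; "q": joint angles; "qd": joint speeds; "effort": joint torques, N m; "ee_pos": TCP position; "orientation": TCP orientation; "ft_force": force on the tool from outside, world axes, zero at the start; "wrist_torque": the same for the moment, N m; "opening": finger opening in mm.
Only numpy, scipy, OpenCV 4.12 (cv2) and the standard library are available. Lean on these libraries where they do the work, as an engineer would, in place of code of your own. Each camera call takes 0.05 s, during which the arm holds its last target. There are 200 camera calls.

## Working session

There is one attempt and no reset: what is moved stays moved. The work goes in short steps, Python scripts to look and compute and a tool call to move; the robot and the scene stay as the last step left them, time stands still between calls to the robot, and variables do not carry over. Pictures are saved under pics/ and viewed, on a budget of 10 in all, crops included, one or two more only if the job needs it, and the job is handed in when it is done.

Besides the shell and the picture viewer there is one more tool, called after "Request:" in YAML: its name, and indented under it one key for each argument. move_arm: Moves the arm, as the interface text tells. Its arguments: {"type":"object","properties":{"increments":{"type":"array"},"fingers":{"type":"number"},"newtons":{"type":"number"}},"required":["increments"]}

```bash
mkdir -p pics
cat > h.py <<'E'
import numpy as np, cv2
from plant import bot
def ray(m,uv):
    f=210/np.tan(np.radians(m['fovy'])/2)
    d=np.array([(uv[0]-m['cx'])/f,(uv[1]-m['cy'])/f]); s=d.copy()
    for _ in range(20): s=d/(1+m['k1']*(s@s))
    v=np.array(m['orientation'])@np.array([s[0],-s[1],-1]); return np.array(m['xyz']),v/np.linalg.norm(v)
def tri(obs):
    A=np.zeros((3,3));b=np.zeros(3)
    for o,v in obs:
        P=np.eye(3)-np.outer(v,v);A+=P;b+=P@o
    x=np.linalg.solve(A,b); return x,[round(float(np.linalg.norm((np.eye(3)-np.outer(v,v))@(x-o))),1) for o,v in obs]
def proj(m,p):
    f=210/np.tan(np.radians(m['fovy'])/2)
    c=np.array(m['orientation']).T@(np.array(p)-np.array(m['xyz'])); s=np.array([c[0]/-c[2],-c[1]/-c[2]])
    return s*(1+m['k1']*(s@s))*f+[m['cx'],m['cy']]
E
python3 - <<'E'
from h import *
ims=[];O={}
for c in ['scene','side','wrist']:
    im=bot.read_camera(c); m=bot.camera_model(c); print(c,np.round(m['xyz']),m['fovy'],m['k1'])
    ims.append(im)
    for n in ['pen','catch_center','grip_center','gate_hinge','hook','detent','beaker','weight','bottle_tall','jar_short']:
        r=bot.mark_of(c,n)
        if r: O.setdefault(n,[]).append((c,r[0]['p'],r[0]['uv'],ray(m,r[0]['uv'])))
for n,l in O.items():
    print(n,[(c,round(p,2),np.round(uv).tolist()) for c,p,uv,_ in l])
    g=[r for c,p,uv,r in l if p>.3]
    if len(g)>1: x,e=tri(g);print('   ',np.round(x,1),e)
cv2.imwrite('pics/a.png',ims[0]);cv2.imwrite('pics/b.png',ims[1]);print(bot.sense())
E
```

```text
scene [1382.  217.  612.] 50.37641270766793 -0.10773873310728568
side [ 420. -755.  772.] 51.25623315470456 -0.11903694938110554
wrist [ 281. -507.  373.] 67.47928597425486 -0.01412360522509822
pen [('scene', 0.65, [287.0, 258.0]), ('side', 0.78, [258.0, 251.0])]
    [613.9  66.5   6.1] [5.8, 5.8]
catch_center [('scene', 0.77, [311.0, 184.0]), ('side', 0.68, [256.0, 174.0])]
    [627.9 111.9 207. ] [1.9, 1.9]
grip_center [('scene', 0.55, [251.0, 175.0]), ('side', 0.6, [256.0, 201.0])]
    [605.2  -7.8 206.7] [7.7, 7.7]
gate_hinge [('scene', 0.69, [345.0, 202.0]), ('side', 0.76, [243.0, 174.0])]
    [610.4 179.4 168.4] [1.2, 1.2]
hook [('scene', 0.56, [312.0, 203.0]), ('side', 0.41, [261.0, 187.0])]
    [638.5 116.7 168. ] [5.4, 5.4]
detent [('scene', 0.39, [415.0, 276.0]), ('side', 0.44, [225.0, 247.0])]
    [ 535.9  318.2 -108.6] [68.6, 68.6]
beaker [('scene', 0.66, [412.0, 274.0]), ('side', 0.72, [226.0, 190.0])]
    [592.7 342.   10. ] [3.4, 3.4]
weight [('scene', 0.63, [188.0, 237.0]), ('side', 0.66, [270.0, 325.0])]
    [ 583.4 -176.     0.6] [0.4, 0.4]
bottle_tall [('side', 0.65, [284.0, 224.0])]
{'clock': 1.65, 'q': array([-7.62905083e+01,  1.18357269e+01,  8.83205652e+01, -2.01192988e-03,
        7.98430681e+01, -8.62307939e+00]), 'qd': array([-0.08370091,  0.02141616,  0.04604479,  0.00698713,  0.01008645,
        0.0090861 ]), 'effort': array([-4.20158640e-04, -3.83037043e+01, -2.91961205e+01, -2.04274374e-04,
        9.33718256e-04,  6.15773565e-07]), 'ee_pos': array([ 218.47416397, -531.87856161,  404.704649  ]), 'orientation': array([[-3.09335201e-05,  9.24991505e-01,  3.79987783e-01],
       [-1.90392159e-05,  3.79987783e-01, -9.24991505e-01],
       [-9.99999999e-01, -3.58479127e-05,  5.85675322e-06]]), 'ft_force': array([-0.57377213,  0.32861932, -0.33856084]), 'wrist_torque': array([ 0.02078024,  0.01180758, -0.05505173]), 'opening': 84.70318676419778}
```

View pics/a.png

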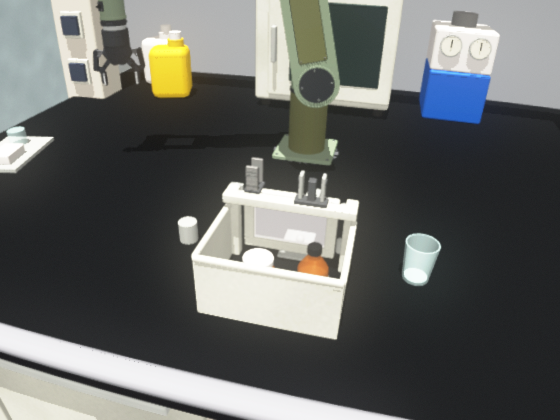

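View pics/b.png

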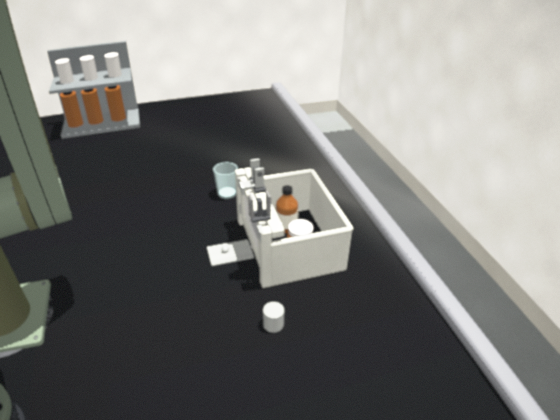

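Request:
move_arm:
  increments:
    - [[1.65,2.9,0.4,-0.0195],[1.65,2.9,0.4,-0.0195],[1.65,2.9,0.4,-0.0195],[1.65,2.9,0.4,-0.0195],[1.65,2.9,0.4,-0.0195]]
  fingers: 0
  newtons: 20

```text
clock: 2.07
ee_pos: [301.4, -385.5, 424.9]
orientation: [[0.0, 0.958, 0.287], [-0.0, 0.287, -0.958], [-1.0, 0.0, 0.0]]
ft_force: [0.2, -0.2, 0.3]
opening: 85.5
```

Request:
move_arm:
  increments:
    - [[1.65,2.9,0.4,-0.0195],[1.65,2.9,0.4,-0.0195],[1.65,2.9,0.4,-0.0195],[1.65,2.9,0.4,-0.0195],[1.65,2.9,0.4,-0.0195]]

```text
clock: 2.48
ee_pos: [383.9, -240.3, 445.1]
orientation: [[0.001, 0.981, 0.192], [-0.0, 0.192, -0.981], [-1.0, 0.0, 0.001]]
ft_force: [-0.1, -0.3, -1.0]
opening: 85.5
```

Request:
move_arm:
  increments:
    - [[1.65,2.9,0.1,-0.0195],[1.65,2.9,0.1,-0.0195],[1.65,2.9,0.1,-0.0195],[1.65,2.9,0.1,-0.0195],[1.65,2.9,0.1,-0.0195]]

```text
clock: 2.9
ee_pos: [466.4, -95.2, 450.0]
orientation: [[0.001, 0.995, 0.096], [-0.0, 0.096, -0.995], [-1.0, 0.001, 0.0]]
ft_force: [0.6, -0.2, 0.6]
opening: 85.0
```

Request:
move_arm:
  increments:
    - [[1.65,2.9,0,-0.0195],[1.65,2.9,0,-0.0195],[1.65,2.9,0,-0.0195],[1.65,2.9,0,-0.0195],[0,0,0,0]]

```text
clock: 3.32
ee_pos: [533.6, 23.4, 449.7]
orientation: [[0.002, 1.0, 0.024], [0.003, 0.024, -1.0], [-1.0, 0.002, -0.003]]
ft_force: [-0.4, -1.0, -0.1]
opening: 85.2
```

```bash
cat > look.py <<'E'
import sys,json,os
from h import *
names=['catch_center','grip_center','gate_hinge','hook','grip_front']
f='obs.json'; O=json.load(open(f)) if os.path.exists(f) else {}
m=bot.camera_model('wrist'); im=bot.read_camera('wrist')
for n in names:
    r=bot.mark_of('wrist',n)
    print(n,[(round(x['p'],2),np.round(x['uv']).tolist()) for x in r[:2]])
    if r and r[0]['p']>.35: O.setdefault(n,[]).append([v.tolist() for v in ray(m,r[0]['uv'])])
json.dump(O,open(f,'w')); cv2.imwrite('pics/%s.png'%sys.argv[1],im)
for n,l in O.items():
    if len(l)>1: print(n,*[np.round(z,1).tolist() for z in tri([(np.array(a),np.array(b)) for a,b in l])])
print(np.round(m['xyz']),bot.sense()['clock'])
E
python3 look.py c
```

```text
catch_center [(0.73, [436.0, 143.0]), (0.65, [137.0, 74.0])]
grip_center [(0.95, [329.0, 120.0])]
gate_hinge []
hook [(0.61, [158.0, 83.0])]
grip_front []
[602.  25. 418.] 3.6167
```

View pics/c.png

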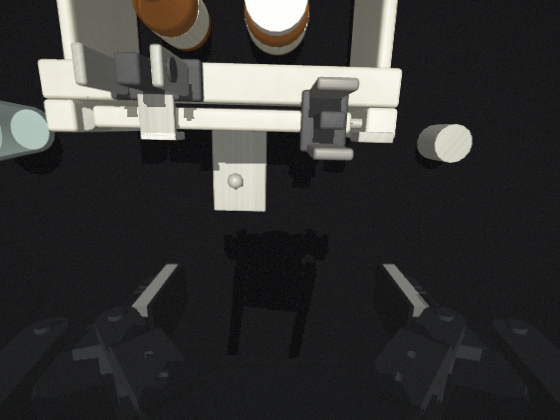

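Request:
move_arm:
  increments:
    - [[0,2,0,0],[0,2,0,0],[0,2,0,0],[0,2,0,0],[0,0,0,0]]

```text
clock: 4.03
ee_pos: [531.5, 100.4, 449.9]
orientation: [[0.0, 1.0, 0.021], [0.002, 0.021, -1.0], [-1.0, 0.0, -0.002]]
ft_force: [0.0, -0.1, -0.0]
opening: 85.5
```

```bash
python3 look.py d
```

```text
catch_center [(0.91, [259.0, 70.0]), (0.25, [294.0, 180.0])]
grip_center [(0.62, [445.0, 118.0])]
gate_hinge []
hook [(0.93, [263.0, 82.0])]
grip_front []
catch_center [592.7, 89.2, 540.4] [13.6, 13.6]
grip_center [608.2, -6.9, 202.1] [0.4, 0.4]
hook [632.0, 115.1, 171.8] [0.0, 0.0]
[600. 102. 418.] 4.3333
```

Run:
```python
from h import *
import json
O=json.load(open('obs.json'))['catch_center']
m=bot.camera_model('wrist');m=dict(m);d=bot.camera_model('wrist')
# first picture: recompute with stored origin
import copy
m['xyz']=O[0][0]
o,v=ray(m,(137,74)); print(tri([(o,v),tuple(map(np.array,O[1]))]))
im=cv2.imread('pics/d.png')
for p in [(608,-7,202),(632,115,204),(632,115,171),(610,179,170)]: cv2.circle(im,tuple(int(x) for x in proj(d,p)),3,(0,0,255),-1)
cv2.imwrite('pics/d2.png',im)
```

```text
(array([633.77031534, 115.40862019, 204.40521477]), [0.6, 0.6])
```

View pics/d2.png

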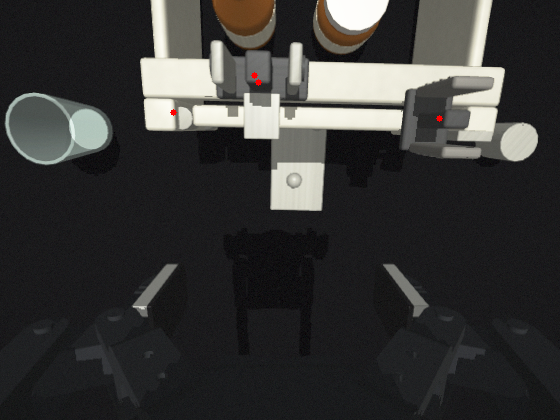

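Request:
move_arm:
  increments:
    - [[2.5,0.5,0,-0.02],[2.5,0.5,0,0],[2.5,0.5,0,0],[2.6,0,0,0],[0,0,0,0]]

```text
clock: 4.75
ee_pos: [636.2, 112.8, 448.4]
orientation: [[0.001, 1.0, -0.003], [-0.0, -0.003, -1.0], [-1.0, 0.001, 0.0]]
ft_force: [0.3, -0.7, 0.3]
opening: 85.3
```

Request:
move_arm:
  increments:
    - [[0,0,-2.2,0],[0,0,-2.2,0],[0,0,-2.2,0],[0,0,0,0]]

```text
clock: 5.08
ee_pos: [631.0, 113.1, 377.7]
orientation: [[-0.011, 1.0, -0.002], [-0.001, -0.002, -1.0], [-1.0, -0.011, 0.001]]
ft_force: [-1.8, -0.1, -1.9]
opening: 85.3
```

Request:
move_arm:
  increments:
    - [[0,0.2,-1.4,0],[0,0,0,0],[0,0,0,0]]

```text
clock: 5.33
ee_pos: [632.8, 115.7, 370.1]
orientation: [[-0.001, 1.0, -0.001], [-0.0, -0.001, -1.0], [-1.0, -0.001, 0.0]]
ft_force: [-0.4, -0.4, 0.0]
opening: 85.8
```

Request:
move_arm:
  increments:
    - [[0,0,0,0],[0,0,0,0],[0,0,0,0],[0,0,0,0],[0,0,0,0]]
  fingers: 180
  newtons: 30

```text
clock: 5.75
ee_pos: [633.4, 116.0, 371.9]
orientation: [[0.003, 1.0, -0.001], [-0.0, -0.001, -1.0], [-1.0, 0.003, 0.0]]
ft_force: [-0.7, -1.0, 4.5]
opening: 32.2
```

Request:
move_arm:
  increments:
    - [[0,0,0,0],[0,0,0,0],[0,0,0,0],[0,0,0,0],[0,0,0,0]]

```text
clock: 6.17
ee_pos: [633.4, 116.0, 371.9]
orientation: [[0.003, 1.0, -0.001], [-0.0, -0.001, -1.0], [-1.0, 0.003, 0.0]]
ft_force: [-0.7, 0.0, 5.9]
opening: 32.3
```

Request:
move_arm:
  increments:
    - [[0,0,0,0],[0,0,0,0],[0,0,0,0],[0,0,0,0],[0,0,2,0]]
  fingers: 0

```text
clock: 6.58
ee_pos: [631.5, 116.1, 384.5]
orientation: [[-0.01, 1.0, -0.001], [-0.0, -0.001, -1.0], [-1.0, -0.01, 0.0]]
ft_force: [-1.0, 0.3, -1.5]
opening: 85.4
```

Request:
move_arm:
  increments:
    - [[0,0,2.5,0],[0,0,2.5,0],[0,0,1,0.12],[-0.2,-1,0,0.12],[-0.2,-1,0,0.12]]

```text
clock: 7.0
ee_pos: [629.2, 96.5, 451.4]
orientation: [[0.003, 0.934, 0.358], [0.0, 0.358, -0.934], [-1.0, 0.003, 0.001]]
ft_force: [-0.1, -0.0, -0.7]
opening: 85.5
```

Request:
move_arm:
  increments:
    - [[-0.2,-1,0,0.12],[-0.2,-1,0,0.12],[-0.2,-1,0,0.12],[-0.2,-1,0,0.12],[-0.2,-1,0,0.12]]

```text
clock: 7.42
ee_pos: [618.8, 45.7, 449.4]
orientation: [[-0.0, 0.569, 0.822], [0.0, 0.822, -0.569], [-1.0, -0.0, -0.0]]
ft_force: [-0.6, -0.4, 1.0]
opening: 85.4
```

Request:
move_arm:
  increments:
    - [[-0.2,-1,0,0.12],[-0.2,-1,0,0.12],[-0.2,-1,0,0.12],[-0.2,-1,0,0.12],[-0.2,-1,0,0.12]]

```text
clock: 7.83
ee_pos: [608.8, -4.3, 449.5]
orientation: [[-0.0, 0.005, 1.0], [0.0, 1.0, -0.005], [-1.0, 0.0, -0.0]]
ft_force: [-0.1, 0.5, -0.6]
opening: 85.8
```

```bash
rm obs.json; python3 look.py e
```

```text
catch_center [(0.72, [319.0, 36.0])]
grip_center [(0.84, [277.0, 228.0]), (0.56, [278.0, 124.0])]
gate_hinge []
hook [(0.64, [369.0, 62.0]), (0.6, [278.0, 231.0])]
grip_front [(0.43, [319.0, 39.0])]
[610.  63. 418.] 8.1333
```

View pics/e.png

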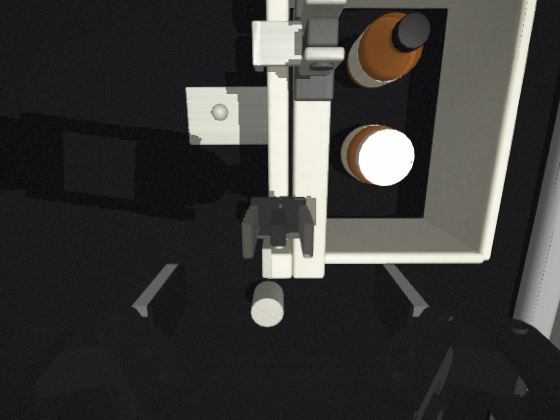

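Run:
```python
from h import *
m=bot.camera_model('wrist')
def at(uv,z): o,v=ray(m,uv); return np.round(o+v*(z-o[2])/v[2],1)
print('tab',at((322,62),230),at((322,48),230)); print('paddles',at((243,257),230),at((257,257),230),at((303,257),230),at((313,257),230)); print('grip_center',at((277,228),204), at((279,245),230))
for y in (90.4,98.4): print(proj(m,(633,y,230)))
im=bot.read_camera('scene'); c=cv2.resize(im[140:230,210:370],None,fx=5,fy=5,interpolation=cv2.INTER_CUBIC); cv2.imwrite('pics/f.png',c)
```

```text
tab [633.9  98.7 230. ] [633.7 105.7 230. ]
paddles [585.5 -15.9 230. ] [594.5 -16.  230. ] [624.2 -16.4 230. ] [630.6 -16.5 230. ]
grip_center [607.4  -4.9 204. ] [608.8  -8.  230. ]
[320.11894675  78.26376773]
[320.40481098  62.61644906]
```

View pics/f.png

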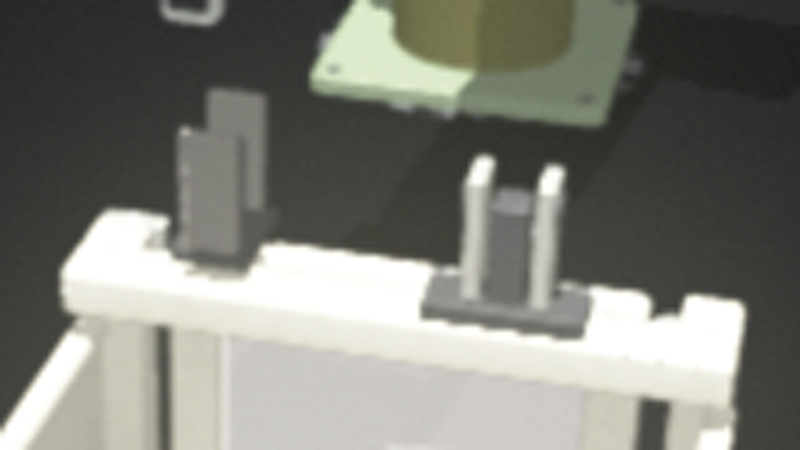

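Request:
move_arm:
  increments:
    - [[0,-0.15,-2.2,0],[0,0,-2.2,0],[0,0,-2.2,0],[0,0,-1.7,0],[0,0,0,0]]

```text
clock: 8.6
ee_pos: [607.5, -4.5, 361.7]
orientation: [[-0.009, 0.012, 1.0], [0.002, 1.0, -0.012], [-1.0, 0.001, -0.009]]
ft_force: [-0.8, 0.2, -0.8]
opening: 85.8
```

Request:
move_arm:
  increments:
    - [[0,0,0,0],[0,0,0,0]]

```text
clock: 8.77
ee_pos: [609.5, -5.1, 368.0]
orientation: [[0.002, 0.011, 1.0], [-0.0, 1.0, -0.011], [-1.0, -0.0, 0.002]]
ft_force: [0.5, -0.4, 0.5]
opening: 85.4
```

Request:
move_arm:
  increments:
    - [[-0.1,-0.1,0,0],[0,0,0,0],[0,0,0,0],[0,0,0,0],[0,0,0,0]]
  fingers: 180
  newtons: 60

```text
clock: 9.18
ee_pos: [608.0, -6.4, 369.2]
orientation: [[0.001, 0.011, 1.0], [-0.001, 1.0, -0.011], [-1.0, -0.001, 0.001]]
ft_force: [-6.5, 1.6, 8.2]
opening: 27.0
```

Request:
move_arm:
  increments:
    - [[0,0,0,0],[0,0,0,0],[0,0,0,0],[0,0,0,0]]

```text
clock: 9.52
ee_pos: [607.8, -6.4, 369.3]
orientation: [[0.001, 0.01, 1.0], [-0.001, 1.0, -0.01], [-1.0, -0.001, 0.001]]
ft_force: [-4.7, -0.4, 9.5]
opening: 26.3
```

Run:
```python
import numpy as np
t=0
for k in range(0,30,5):
    rows=[]
    for s in range(5):
        a,b=t,t+.06; rows.append([round(-18.5*(np.sin(b)-np.sin(a)),2),round(18.5*(np.cos(a)-np.cos(b)),2),0,-.06]); t=b
    print(t,rows)
```

```text
0.3 [[np.float64(-1.11), np.float64(0.03), 0, -0.06], [np.float64(-1.11), np.float64(0.1), 0, -0.06], [np.float64(-1.1), np.float64(0.17), 0, -0.06], [np.float64(-1.09), np.float64(0.23), 0, -0.06], [np.float64(-1.07), np.float64(0.3), 0, -0.06]]
0.6000000000000001 [[np.float64(-1.05), np.float64(0.36), 0, -0.06], [np.float64(-1.03), np.float64(0.42), 0, -0.06], [np.float64(-1.0), np.float64(0.48), 0, -0.06], [np.float64(-0.97), np.float64(0.54), 0, -0.06], [np.float64(-0.93), np.float64(0.6), 0, -0.06]]
0.9000000000000004 [[np.float64(-0.9), np.float64(0.65), 0, -0.06], [np.float64(-0.86), np.float64(0.71), 0, -0.06], [np.float64(-0.81), np.float64(0.76), 0, -0.06], [np.float64(-0.77), np.float64(0.8), 0, -0.06], [np.float64(-0.72), np.float64(0.85), 0, -0.06]]
1.2000000000000006 [[np.float64(-0.66), np.float64(0.89), 0, -0.06], [np.float64(-0.61), np.float64(0.93), 0, -0.06], [np.float64(-0.55), np.float64(0.96), 0, -0.06], [np.float64(-0.49), np.float64(0.99), 0, -0.06], [np.float64(-0.43), np.float64(1.02), 0, -0.06]]
1.5000000000000009 [[np.float64(-0.37), np.float64(1.05), 0, -0.06], [np.float64(-0.31), np.float64(1.07), 0, -0.06], [np.float64(-0.24), np.float64(1.08), 0, -0.06], [np.float64(-0.18), np.float64(1.1), 0, -0.06], [np.float64(-0.11), np.float64(1.1), 0, -0.06]]
1.8000000000000012 [[np.float64(-0.05), np.float64(1.11), 0, -0.06], [np.float64(0.02), np.float64(1.11), 0, -0.06], [np.float64(0.09), np.float64(1.11), 0, -0.06], [np.float64(0.15), np.float64(1.1), 0, -0.06], [np.float64(0.22), np.float64(1.09), 0, -0.06]]
```

Request:
move_arm:
  increments:
    - [[-1.11,0.03,0,-0.06],[-1.11,0.1,0,-0.06],[-1.1,0.17,0,-0.06],[-1.09,0.23,0,-0.06],[-1.07,0.3,0,-0.06]]

```text
clock: 9.93
ee_pos: [553.2, 1.7, 369.2]
orientation: [[0.003, 0.308, 0.951], [-0.002, 0.951, -0.308], [-1.0, -0.0, 0.004]]
ft_force: [-1.4, 0.4, 7.7]
opening: 26.7
```

Request:
move_arm:
  increments:
    - [[-1.05,0.36,0,-0.06],[-1.03,0.42,0,-0.06],[-1.0,0.48,0,-0.06],[-0.97,0.54,0,-0.06],[-0.93,0.6,0,-0.06]]

```text
clock: 10.35
ee_pos: [504.2, 25.0, 369.3]
orientation: [[0.007, 0.575, 0.818], [-0.005, 0.818, -0.575], [-1.0, 0.0, 0.009]]
ft_force: [6.1, -7.0, 2.3]
opening: 26.2
```

Request:
move_arm:
  increments:
    - [[-0.9,0.65,0,-0.06],[-0.86,0.71,0,-0.06],[-0.81,0.76,0,-0.06],[-0.77,0.8,0,-0.06],[-0.72,0.85,0,-0.06]]

```text
clock: 10.77
ee_pos: [462.7, 63.4, 369.3]
orientation: [[0.002, 0.791, 0.611], [-0.002, 0.611, -0.791], [-1.0, 0.0, 0.003]]
ft_force: [-4.3, -2.0, 10.0]
opening: 26.1
```

Request:
move_arm:
  increments:
    - [[-0.66,0.89,0,-0.06],[-0.61,0.93,0,-0.06],[-0.55,0.96,0,-0.06],[-0.49,0.99,0,-0.06],[-0.43,1.02,0,-0.06]]

```text
clock: 11.18
ee_pos: [435.1, 111.6, 369.2]
orientation: [[0.001, 0.937, 0.35], [-0.002, 0.35, -0.937], [-1.0, 0.0, 0.002]]
ft_force: [-4.9, -2.7, 11.3]
opening: 26.4
```

Request:
move_arm:
  increments:
    - [[-0.37,1.05,0,-0.06],[-0.31,1.07,0,-0.06],[-0.24,1.08,0,-0.06],[-0.18,1.1,0,-0.06],[0,0,0,0]]

```text
clock: 11.6
ee_pos: [423.9, 155.7, 369.2]
orientation: [[0.0, 0.993, 0.119], [0.0, 0.119, -0.993], [-1.0, 0.0, -0.0]]
ft_force: [-6.6, -3.1, 12.8]
opening: 26.5
```

Request:
move_arm:
  increments:
    - [[0,0,0,0],[0,0,0,0],[0,0,0,0],[0,0,0,0],[0,0,0,0]]

```text
clock: 12.02
ee_pos: [424.1, 154.6, 369.2]
orientation: [[-0.0, 0.993, 0.12], [-0.001, 0.12, -0.993], [-1.0, -0.0, 0.001]]
ft_force: [-6.3, -1.6, 13.0]
opening: 26.2
```

Run:
```python
from h import *
a=bot.read_camera('side'); b=bot.read_camera('scene')
r=lambda i:cv2.resize(i,(400,450),interpolation=cv2.INTER_CUBIC)
cv2.imwrite('pics/g.png',np.hstack([r(a[120:300,170:330]),r(b[140:320,200:360])]))
s=bot.sense();print(s['clock'],s['ft_force'],s['opening'],np.abs(s['qd']).max(),s['q'])
```

```text
12.1167 [-7.1300237  -2.18787481 13.00622319] 26.274792617935613 0.10932630269281639 [ 9.02157727e+00 -1.55940399e+00  1.07251948e+02 -3.12283151e-02
  7.43103309e+01  9.21251180e+01]
```

View pics/g.png

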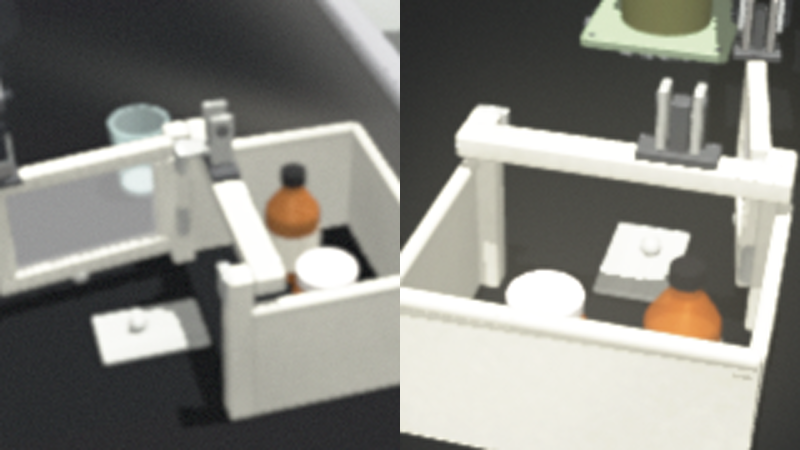

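```bash
python3 -c "
from h import *
print(bot.sign_off()); s=bot.sense(); print(s['clock'],s['opening'])"
```

```text
the job is handed in; nothing more can be done
None
the job is handed in; nothing more can be done
```

The gate is open and held, and I handed the job in at about 12 s of the 48 s allowed. The sign-off gives no verdict.

- **Catch:** I squeezed the two tabs first. The close wrist picture put the near tab's outer face at y = 98.7 mm, against 98.4 mm expected at the stop. After the swing, the scene picture shows the tabs as close together as right after the squeeze.
- **Handle and gate:** I gripped the handle at 60 N and swung it along its arc past the detent. I stopped at about 1.45 rad by the commanded turns and the tool pose. The last picture shows the gate standing nearly at a right angle to the pen.
- **Last checks:** The fingers stayed steady at about 26 mm on the handle. The arm was still, and the wrist force was about 15 N. The bottle, jar and beaker appear in place. The weight was outside the last crops, so I did not recheck it, but the arm never went near it.
- **Disagreements:** The finger opening read 2 to 4 mm under the stated squeezed widths: 32 mm instead of 34 mm on the tabs, and 26 mm instead of 30 mm on the handle. I put this down to the pads giving under load. In one view the network mistook the weight for the catch, and I left that reading out.

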